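Latch the finds case

ROBOT

A 6-joint arm with a two-finger parallel gripper is mounted at the origin on the work surface. World frame = base frame: x ahead of the robot, y to its left, z up, the work surface at z = 0. Lengths are in m, angles in rad, forces in N, time in s.
With the tool pointing down it reaches from about 0.25 to 0.775 m from the base axis. Payload 4 kg.
Tool frame: the origin (TCP) lies at the very end of the fingers, on their centre line; the grasp point (between the pads) lies 19 mm behind it (tcp_to_grasp is the distance from the TCP to the grasp point, in m); z points along the fingers, y is the line along which they close (so a half turn about z gives the same grasp; the last joint's range is limited). The gripper opens to 94 mm and grips with 3 to 60 N. Pads are 16 mm wide; open, the fingers measure 119 mm over their backs; the gripper's body (75 mm by 177 mm) begins 78 mm behind the grasp point.
Start: joints at [1.16, 0.087, 1.371, -0, 1.684, -0.103], TCP at [0.167, 0.524, 0.206] pointing down, gripper open.
Joint ranges: [-3.1, 3.1], [-0.76, 2.03], [0.27, 2.55], [-1.08, 4.22], [0.17, 2.65], [-2.57, 2.57]. Speed limits (rad/s): [2.79, 2.79, 3.14, 3.14, 3.14, 3.14].

INTERFACE

Orientations are given as [roll, pitch, yaw] about the fixed x, y, z axes, in that order (R = Rz(yaw) Ry(pitch) Rx(roll)).
In Python, from bench import * gives the robot as it stands.
- The arm moves only by the shell command python3 -m creep 'ROWS'. ROWS is one flat JSON list of numbers that holds 1 to 20 rows one after another, with no inner brackets; each row has 5 numbers: the finger opening in m, then dx, dy, dz in m, then a turn about the tool's z in rad; each row shifts and turns the commanded pose from where the row before left it, along the tool's axes as they then stand; what a row does not reach is not made up. A row lasts 1/12 s, in which the tool goes at most 0.0417 m and 0.125 rad, less where a joint would pass 70% of its speed; a pose out of reach is approached as far as the arm can. The fingers move at their own pace and stop on an object; the grip force is fixed at half the most. Time passes only in rows, so rows that do not move let the fingers close. It prints the time, the measured TCP pose, the force, the opening and the grip force at its end. Input that does not fit is refused with a message, and nothing moves.
- get_obs(): the state, without advancing time (a new reading comes with each control period).
- snapshot(name): name is "side" or "top" or "wrist"; returns a dict with "color" (384x512x3 uint8, blue, green, red), "fx", "fy", "cx", "cy" (pixels), "extrinsics" (4x4, takes a point from world to camera coordinates). Camera axes: x right, y down, z forward; pixel columns grow to the right and rows downward; lengths in m; the calibration is good to about 2 mm. A picture is of the moment at which its call begins. There is no depth.
- close_job(): hands the job in; it is judged then, once.
The state is a dict: "time": time; "joint_positions": joint angles; "qvel": joint speeds; "joint_torque": joint torques, N m; "tool_pos": TCP position; "ee_rot": TCP orientation; "wrist_force": force on the tool from outside, world axes, zero at the start; "wrist_torque": the same for the moment, N m; "width": finger opening in m; "finger_force": force on a finger pad.
Only numpy, scipy, OpenCV 4.12 (cv2) and the standard library are available. Lean on these libraries where they do the work, as an engineer would, in place of code of your own. Each camera call takes 0.05 s, during which the arm holds its last target. There are 200 camera calls.

TASK

Fasten the draw latch on top of the grey finds case, whose lid still stands ajar: lift the latch's wire loop over the two-horned keeper on the lid, lower its bar beyond the horns to below their lips, and, still holding it, draw it back until you feel it lie snug against the horns (a light pull held for a moment, never over 12 N, so that the lid is not dragged). Then let go of the loop and push the lever over centre, away from the keeper, with no more than 30 N, until it lies flat and holds the loop taut. Leave the brush, the bowl and the jar where they stand, and come away from the latch.

Things in the scene. Friction and masses are not known exactly. Their poses are not given: they have to be found in the camera images.
- case: Grey hard case, 210 x 280 x 140 mm (x, y, z), standing mouth up in a fixed cradle. Origin on the bench under the latch's middle line (y = 0); z up; x runs across the mouth from the lever (fixed shell) to the keeper (lid shell, from x 36 mm on). Rim at z = 140 mm. The lid, hinged at its bottom, starts ajar, by an amount not measured; it is stiff and gives way above about 20 N at the keeper.
- latched_bar (a point): Point fixed to the case (x 66, z 160 mm) where the loop's bar ends up when latched. The keeper moves with the lid: while ajar, the bar seated on it lies 4 to 19 mm farther to +x (x 70 to 85), to be found by feel. Keeper: 2 steel horns at y 22 to 32 mm on either side (44 mm free between), 12 mm thick in x, 34 mm above the rim; the bar bears on their +x faces, 4 mm from its centre.
- drop_point (a point): Point fixed to the case (x 98, y 0, z 160 mm), always clear beyond the keeper's lips: lower the bar here, then draw it to -x. Each horn has a lip at its top jutting 5 mm to +x, underside 28 mm and top 34 mm above the rim; the bar must go under the lips (its centre 10 to 23 mm above the rim) and clear their tops when carried over.
- lever_pivot (a point): The lever's pivot, fixed to the case (x -5, z 166 mm), axis along the case's y, between two steel cheeks at y +-27 mm. The lever is a steel plate 64 mm long from here, 36 mm wide (44 at its end), 5 mm thick. The loop hangs on the lever 22 mm from here (latched: 21 mm to -x and 6 mm below).
- lever (a joint): Lever angle (rad): 0 = flat, pointing to the case's -x (latched), 1.57 = upright, more = leaning to the keeper, stop 2.95. Starts at 1.3 to 1.6, stays where left, follows when the loop is moved. With the loop seated, pushing its keeper-side face over and down takes up to 17 N at 52 mm from the pivot; below about 0.25 rad it snaps down by itself.
- loop (a joint): Angle (rad) of the wire loop on the lever: its rise above level, towards the keeper, is this minus the lever's angle. Starts at 1.95 to 2.4 (raised), stays where left. Side wires at y +-40 mm; 92 mm from its pivot to the bar's centre. Pivot friction drags with 2 to 3 N when the bar is moved.
- loop_bar (a point): Middle of the loop's cross bar, a round dark steel bar 8 mm thick along the case's y, 80 mm long, free for gripping between the side wires; it turns easily in the fingers. Point on the bar's centre line.
- lever_end (a point): Middle of the lever's free end, 60 mm from its pivot, in mid thickness.
- brush: Loose bench brush with wooden handle, about 0.2 m long, lying on the bench on the lever side of the case; origin on its underside at the middle. Not to be moved.
- bowl: Loose terracotta bowl, 100 mm across, 55 mm high, on the bench on the keeper side of the case, far from the robot; origin under its centre. Not to be moved.
- jar: Loose small jar with white cap, 56 mm across, 75 mm high, on the bench on the keeper side of the case; origin under its centre. Not to be moved.

How it is judged:
By the outcome, as a careful person would: the job done as asked, in the order asked, and still so for the second after the job is handed in, with the robot touching nothing.
It also fails if it takes over 58 s, if anything falls off the work surface, if the arm or the gripper's body presses on something with over 40 N, if the wrist force passes 120 N, or if a joint passes its speed limit or range.

## Working session

There is one attempt and no reset: what is moved stays moved. The work goes in short steps, Python scripts to look and compute and a shell command to move; the robot and the scene stay as the last step left them, time stands still between calls to the robot, and variables do not carry over. Pictures are saved under pics/ and viewed, at most 10 in all, crops included, and the job is handed in when it is done.

```bash
mkdir -p pics; ls; python3 - <<'E'
from bench import *
import cv2,numpy as np
o=get_obs();print(o)
for n in("side","top"):
    s=snapshot(n);cv2.imwrite(f"pics/{n}0.png",s["color"]);print(n,s["fx"],s["fy"],s["cx"],s["cy"],np.round(s["extrinsics"],4).tolist())
    np.savez(f"{n}0.npz",**s)
E
```

```text
pics
{'time': 0.0, 'joint_positions': array([ 1.15989423e+00,  8.79488774e-02,  1.37225130e+00, -1.49814715e-05,
        1.68358894e+00, -1.03090208e-01]), 'qvel': array([-0.00123598, -0.00093089, -0.00181934,  0.00037792, -0.00058215,
       -0.00012179]), 'joint_torque': array([ 1.74517500e-03, -3.40179849e+01, -3.02420890e+01,  7.16973608e-02,
        3.32113460e-02, -1.75908767e-04]), 'tool_pos': array([0.16641967, 0.52364224, 0.20430903]), 'ee_rot': array([-3.13940632e+00, -2.11221752e-04,  2.83377887e+00]), 'wrist_force': array([-0.20267076,  0.16200703,  0.01657008]), 'wrist_torque': array([ 0.00821048, -0.01735591, -0.06865832]), 'finger_force': 0.0, 'width': 0.09402802007100879}
side 383.68993379339616 383.68993379339616 255.08787679654256 187.36750443154966 [[0.2331, -0.9724, 0.009, -0.1212], [-0.6124, -0.154, -0.7754, 0.4559], [0.7554, 0.1753, -0.6314, 0.5077], [0.0, 0.0, 0.0, 1.0]]
top 422.798978567635 422.798978567635 259.2150123459418 193.4317164815591 [[-0.0047, -0.9998, -0.02, 0.0589], [-0.99, 0.0075, -0.1411, 0.6105], [0.1413, 0.0191, -0.9898, 0.846], [0.0, 0.0, 0.0, 1.0]]
```

View pics/side0.png

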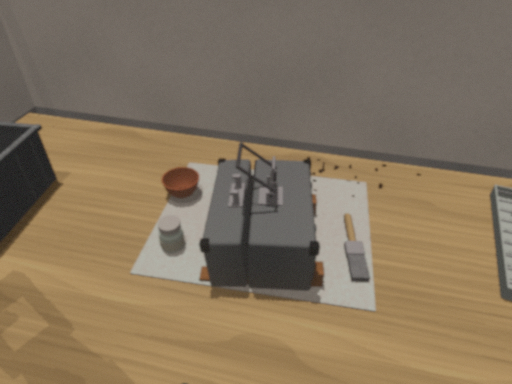

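View pics/top0.png

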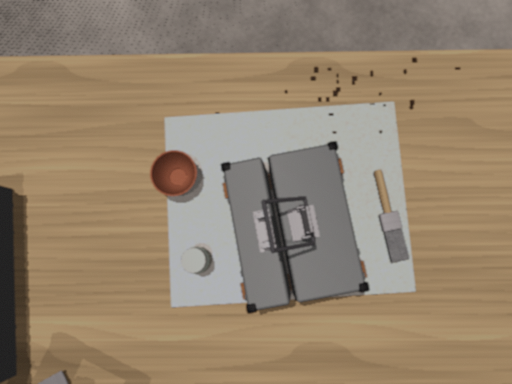

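```bash
python3 - <<'E'
import cv2,numpy as np
a=cv2.imread("pics/side0.png")[135:285,195:325];b=cv2.imread("pics/top0.png")[180:270,240:330]
a=cv2.resize(a,(520,600),interpolation=cv2.INTER_CUBIC)[:600,:]
a=cv2.resize(cv2.imread("pics/side0.png")[135:225,205:295],(399,399),interpolation=cv2.INTER_CUBIC)
b=cv2.resize(b,(399,399),interpolation=cv2.INTER_CUBIC)
m=np.hstack([a,b]);m=np.clip(m.astype(float)*1.8,0,255).astype(np.uint8)
cv2.imwrite("pics/m0.png",m)
E
```

```text
(no output)
```

View pics/m0.png

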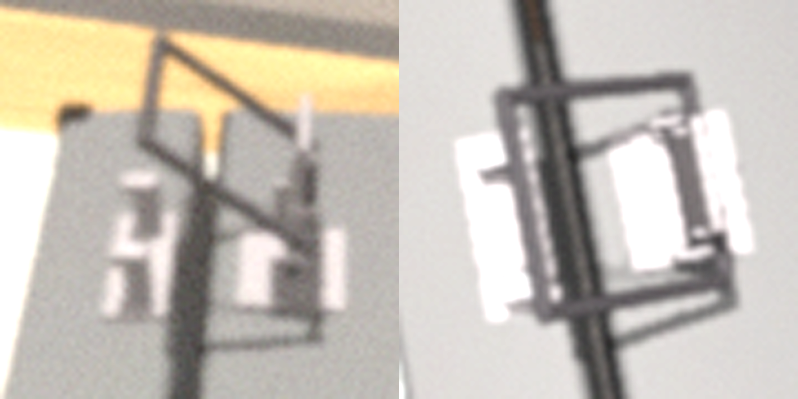

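The side view shows the bar's ends at about px (241.5,144.5) and (237.7,167.7). The top view shows them at (263.9,201.9) and (272.9,250.4). The lever is upright to the right of the gap, and the keeper is at the left.

```bash
cat > h.py <<'E'
import numpy as np,cv2
def cam(s):
    K=np.array([[s["fx"],0,s["cx"]],[0,s["fy"],s["cy"]],[0,0,1]],float);return K@np.asarray(s["extrinsics"])[:3]
def tri(P1,p1,P2,p2):
    X=cv2.triangulatePoints(P1,P2,np.array(p1,float).reshape(2,1),np.array(p2,float).reshape(2,1))[:,0];X=X[:3]/X[3]
    e=[np.round(pr(P,X)-p,1) for P,p in((P1,p1),(P2,p2))];return X,e
def pr(P,X):
    q=P@np.append(X,1);return q[:2]/q[2]
def atz(P,p,z):
    A=P[:,:2];M=np.c_[A,-np.array([*p,1.])];return np.r_[np.linalg.solve(M,-(P[:,2]*z+P[:,3]))[:2],z]
E
python3 - <<'E'
from h import *
S=cam(np.load("side0.npz"));T=cam(np.load("top0.npz"))
f=4.433
s=lambda u,v:(205+u/f-.4,135+v/f-.4); t=lambda u,v:(240+(u-399)/f-.4,180+v/f-.4)
a,e=tri(S,s(162,42),T,t(505,97));print("far",a,e)
b,e=tri(S,s(145,145),T,t(545,312));print("near",b,e,np.linalg.norm(a-b))
print("mid",(a+b)/2,"yaw y", (b-a)/np.linalg.norm(b-a))
for n,p in dict(A=(333,147),B=(364,288),gT=(270,153),gB=(300,300),lT=(226,167),lB=(251,308)).items(): print(n,atz(T,p,.14))
for n,u in dict(leverfar=(707,113),levernear=(745,250)).items():print(n,t(*u),atz(T,t(*u),.16))
E
```

```text
far [0.56905665 0.04405395 0.24488468] [array([-0.2,  0. ]), array([ 0.2, -0.1])]
near [0.49107624 0.0303376  0.24338847] [array([-0.1,  0. ]), array([ 0.1, -0. ])] 0.07919167506543351
mid [0.53006645 0.03719577 0.24413657] yaw y [-0.98470465 -0.17320445 -0.01889356]
A [ 0.68510132 -0.087146    0.14      ]
B [ 0.42296343 -0.1353619   0.14      ]
gT [0.67457647 0.03248965 0.14      ]
gB [ 0.40210405 -0.01943366  0.14      ]
lT [0.64820253 0.11606392 0.14      ]
lB [0.38824552 0.06916968 0.14      ]
leverfar (309.0789081885856, 205.0906383938642) [ 0.57221277 -0.03749605  0.16      ]
levernear (317.6509812767878, 235.99521768554027) [ 0.51625095 -0.05167169  0.16      ]
```

```bash
python3 -m creep '[0.05,0,0,-0.025,-0.1222,0.05,0,0,-0.025,-0.1222,0.05,0,0,-0.025,-0.1222,0.05,0,0,-0.025,-0.1222,0.05,-0.018,-0.03627,0,0,0.05,-0.018,-0.03627,0,0,0.05,-0.018,-0.03627,0,0,0.05,-0.018,-0.03627,0,0,0.05,-0.018,-0.03627,0,0,0.05,-0.018,-0.03627,0,0,0.05,-0.018,-0.03627,0,0,0.05,-0.018,-0.03627,0,0,0.05,-0.018,-0.03627,0,0,0.05,-0.018,-0.03627,0,0,0.05,-0.018,-0.03627,0,0,0.05,-0.018,-0.03627,0,0,0.05,-0.018,-0.03627,0,0,0.05,-0.018,-0.03627,0,0]'
python3 - <<'E'
from bench import *
from h import *
s=snapshot("wrist");cv2.imwrite("pics/w1.png",np.clip(s["color"].astype(float)*1.4,0,255).astype(np.uint8));np.savez("w1.npz",**s)
o=get_obs();print(o["tool_pos"],o["ee_rot"])
E
```

```text
time: 1.6
tool_pos: [0.5065, 0.0681, 0.305]
ee_rot: [3.141, -0.001, -2.961]
wrist_force: [0.6, 0.5, -0.1]
width: 0.05
finger_force: 0.0
[0.51013638 0.06212046 0.30324253] [-3.13650722e+00 -1.13937257e-03 -2.96850280e+00]
```

View pics/w1.png

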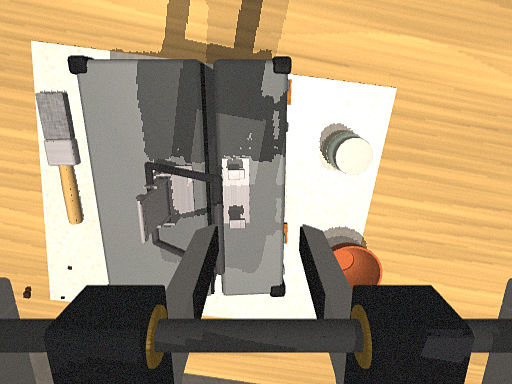

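The wrist view shows the fingers lined up with the case axes. The keeper's horns are at px (236,170) and (237,215), the loop's bar is near column 217, and the lever is near (150,210). Yaw agrees.

```bash
python3 -m creep '[0.05,0,0,0,0,0.05,0,0,0,0]'
cat > st.py <<'E'
from bench import *
import numpy as np
o=get_obs();p=o["tool_pos"];c=np.array([-.1803,.9836]);d=np.array([-.9836,-.1803]);b=np.array([.5301,.0372])
r=p[:2]-b
f=o["wrist_force"];print("case x %.4f y %.4f z %.4f (TCP)"%(r@c+.058,r@d,p[2]),"yaw %.3f"%(o["ee_rot"][2]-(-2.960)),"F x %.1f y %.1f z %.1f"%(f[:2]@c,f[:2]@d,f[2]),"w %.4f ff %.1f t %.2f"%(o["width"],o["finger_force"],o["time"]))
E
python3 st.py
```

```text
time: 1.82
tool_pos: [0.5058, 0.0696, 0.3045]
ee_rot: [3.141, -0.002, -2.962]
wrist_force: [-0.8, 0.5, 0.3]
width: 0.0501
finger_force: 0.0
case x 0.0942 y 0.0180 z 0.3045 (TCP) yaw -0.002 F x 0.6 y 0.7 z 0.3 w 0.0501 ff 0.0 t 1.82
```

```bash
python3 -m creep '[0.05,-0.018,-0.0362,0,0,0.05,0,0,0.02,0,0.05,0,0,0.02,0,0.05,0,0,0.02,0,0.05,0,0,0.0105,0,0.05,0,0,0,0,0.05,0,0,0,0]'; python3 st.py
python3 - <<'E'
from bench import *
from h import *
a=snapshot("side");b=snapshot("top")
np.savez("side1.npz",**a);np.savez("top1.npz",**b)
m=np.hstack([cv2.resize(a["color"][110:230,190:310],(400,400),interpolation=3),cv2.resize(b["color"][170:270,230:330],(400,400),interpolation=3)])
cv2.imwrite("pics/m1.png",np.clip(m*1.7,0,255).astype(np.uint8))
E
```

```text
time: 2.4
tool_pos: [0.5296, 0.0388, 0.2352]
ee_rot: [3.141, -0.0, -2.959]
wrist_force: [0.1, -0.3, 0.7]
width: 0.0498
finger_force: 0.0
case x 0.0596 y 0.0002 z 0.2352 (TCP) yaw 0.001 F x -0.3 y -0.1 z 0.7 w 0.0498 ff 0.0 t 2.40
```

View pics/m1.png

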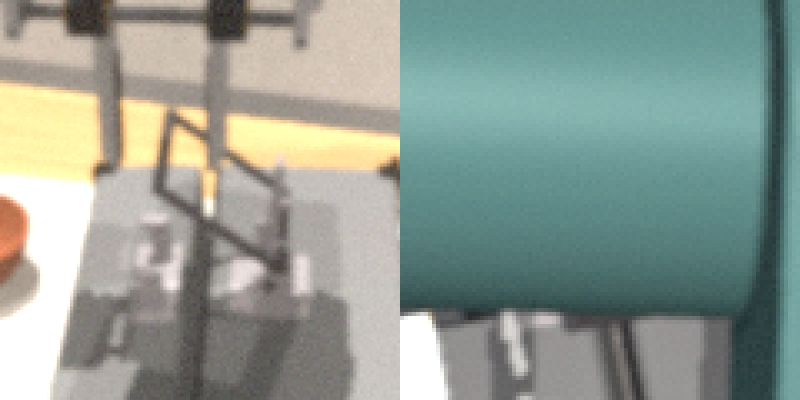

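The bar lies between the fingers in the side view, so I'm closing on it.

```bash
python3 -m creep '[0,0,0,0,0,0,0,0,0,0,0,0,0,0,0,0,0,0,0,0,0,0,0,0,0,0,0,0,0,0,0,0,0,0,0,0,0,0,0,0]'; python3 st.py
```

```text
time: 3.17
tool_pos: [0.5301, 0.0382, 0.2351]
ee_rot: [3.14, 0.0, -2.96]
wrist_force: [0.4, 2.0, 0.1]
width: 0.0072
finger_force: 30.0
case x 0.0589 y -0.0002 z 0.2351 (TCP) yaw -0.000 F x 1.9 y -0.7 z 0.1 w 0.0072 ff 30.0 t 3.17
```

```bash
python3 -m creep '[0,0,0.0065,0.009,0,0,0,0.0065,0.009,0,0,0,0.0065,0.009,0,0,0,0,0,0]'; python3 st.py;python3 -m creep '[0,0,0.0065,0.009,0,0,0,0.0065,0.008,0,0,0,0.0065,0.008,0,0,0,0,0,0]'; python3 st.py
```

```text
time: 3.5
tool_pos: [0.5261, 0.058, 0.2047]
ee_rot: [3.141, -0.002, -2.959]
wrist_force: [2.0, -0.9, -2.6]
width: 0.0071
finger_force: 30.0
case x 0.0791 y 0.0002 z 0.2047 (TCP) yaw 0.001 F x -1.2 y -1.9 z -2.6 w 0.0071 ff 30.0 t 3.50
time: 3.83
tool_pos: [0.5228, 0.0763, 0.1807]
ee_rot: [-3.141, -0.002, -2.96]
wrist_force: [3.0, -2.0, -0.6]
width: 0.0066
finger_force: 30.0
case x 0.0978 y 0.0001 z 0.1807 (TCP) yaw -0.000 F x -2.5 y -2.6 z -0.6 w 0.0066 ff 30.0 t 3.83
```

```bash
python3 - <<'E'
from bench import *
from h import *
a=snapshot("side");b=snapshot("wrist")
np.savez("side2.npz",**a);np.savez("w2.npz",**b)
m=np.hstack([cv2.resize(a["color"][130:230,190:290],(400,400),interpolation=3),cv2.resize(b["color"][110:310,110:310],(400,400),interpolation=3)])
cv2.imwrite("pics/m2.png",np.clip(m*1.7,0,255).astype(np.uint8))
E
```

```text
(no output)
```

View pics/m2.png

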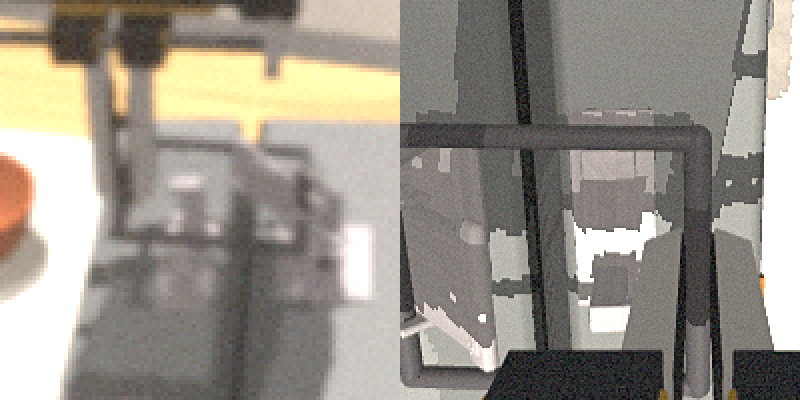

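```bash
python3 - <<'E'
from h import *
W1=cam(np.load("w1.npz"));W2=cam(np.load("w2.npz"))
c=np.array([-.1803,.9836]);d=np.array([-.9836,-.1803]);b=np.array([.5301,.0372])
def w(x,y,z): return np.r_[b+c*(x-.058)+d*y,z]
for n,X in dict(hornP=(.072,.027,.174),hornM=(.072,-.027,.174),hPbase=(.072,.027,.14),barP=(.098,.04,.19),barM=(.098,-.04,.19),gap=(.036,0,.14),A=(.036,.14,.14),B=(.036,-.14,.14)).items():
    q=pr(W2,w(*X));print(n,pr(W1,w(*X)).round(),q.round(),"crop",((q-110)*2+[400,0]).round())
E
```

```text
hornP [237. 174.] [216. 193.] crop [612. 165.]
hornM [238. 224.] [219. 270.] crop [618. 320.]
hPbase [239. 167.] [222. 179.] crop [624. 138.]
barP [263. 165.] [258. 178.] crop [695. 137.]
barM [263. 242.] [258. 301.] crop [695. 382.]
gap [208. 191.] [175. 214.] crop [530. 208.]
A [202.  58.] [158.   3.] crop [ 497. -213.]
B [213. 297.] [187. 365.] crop [554. 509.]
```

The wrist view matches my model. The bar is at crop column 700 against a predicted 695, and the horns are at about (615,150) and (615,310). The bar is clear beyond the lips, so I'm lowering it.

```bash
python3 -m creep '[0,0,0,0.008,0,0,0,0,0.008,0,0,0,0,0.008,0,0,0,0,0,0]'; python3 st.py;python3 -m creep '[0,0,0,0.006,0,0,0,0,0.0035,0,0,0,0,0,0,0,0,0,0,0]'; python3 st.py
```

```text
time: 4.27
tool_pos: [0.5228, 0.0767, 0.157]
ee_rot: [3.14, -0.001, -2.96]
wrist_force: [1.5, 3.3, 0.8]
width: 0.007
finger_force: 30.0
case x 0.0982 y 0.0000 z 0.1570 (TCP) yaw -0.000 F x 3.0 y -2.1 z 0.8 w 0.0070 ff 30.0 t 4.27
time: 4.6
tool_pos: [0.5231, 0.0763, 0.1491]
ee_rot: [3.141, -0.0, -2.961]
wrist_force: [1.3, 2.2, -0.0]
width: 0.0071
finger_force: 30.0
case x 0.0977 y -0.0002 z 0.1491 (TCP) yaw -0.001 F x 2.0 y -1.7 z -0.0 w 0.0071 ff 30.0 t 4.60
```

```bash
python3 -m creep '[0,0,0,0.003,0,0,0,-0.003,0,0,0,0,-0.003,0,0,0,0,-0.003,0,0,0,0,0,0,0]'; python3 st.py;python3 -m creep '[0,0,-0.002,0,0,0,0,0,0,0]'; python3 st.py;python3 -m creep '[0,0,-0.002,0,0,0,0,0,0,0]'; python3 st.py
```

```text
time: 5.02
tool_pos: [0.5245, 0.0684, 0.1461]
ee_rot: [3.138, -0.0, -2.96]
wrist_force: [1.3, 5.4, -0.3]
width: 0.0069
finger_force: 30.0
case x 0.0897 y -0.0001 z 0.1461 (TCP) yaw 0.000 F x 5.1 y -2.3 z -0.3 w 0.0069 ff 30.0 t 5.02
time: 5.18
tool_pos: [0.5249, 0.0662, 0.1463]
ee_rot: [3.139, -0.0, -2.96]
wrist_force: [-0.4, 4.2, 0.4]
width: 0.007
finger_force: 30.0
case x 0.0874 y -0.0001 z 0.1463 (TCP) yaw -0.000 F x 4.2 y -0.4 z 0.4 w 0.0070 ff 30.0 t 5.18
time: 5.35
tool_pos: [0.5253, 0.0638, 0.1464]
ee_rot: [3.14, -0.0, -2.96]
wrist_force: [-0.2, 5.0, 0.5]
width: 0.0072
finger_force: 30.0
case x 0.0850 y -0.0001 z 0.1464 (TCP) yaw -0.000 F x 4.9 y -0.7 z 0.5 w 0.0072 ff 30.0 t 5.35
```

```bash
for i in 1; do python3 -m creep '[0,0,-0.001,0,0,0,0,0,0,0]' >/dev/null; python3 st.py;done;python3 -m creep '[0,0,-0.001,0,0,0,0,0,0,0]' >/dev/null; python3 st.py;python3 -m creep '[0,0,-0.001,0,0,0,0,0,0,0]'>/dev/null; python3 st.py
```

```text
case x 0.0837 y -0.0001 z 0.1465 (TCP) yaw -0.000 F x 4.3 y -1.0 z -0.3 w 0.0071 ff 30.0 t 5.52
case x 0.0824 y -0.0002 z 0.1465 (TCP) yaw -0.001 F x 4.4 y -0.6 z -0.1 w 0.0067 ff 30.0 t 5.68
case x 0.0813 y -0.0001 z 0.1465 (TCP) yaw -0.001 F x 3.7 y -0.9 z 0.2 w 0.0069 ff 30.0 t 5.85
```

```bash
python3 -m creep '[0,0,-0.001,0,0,0,0,0,0,0]' >/dev/null; python3 st.py;python3 -m creep '[0,0,-0.0005,0,0,0,0,0,0,0]'>/dev/null; python3 st.py
```

```text
case x 0.0802 y -0.0002 z 0.1465 (TCP) yaw -0.001 F x 3.7 y -0.9 z 0.0 w 0.0071 ff 30.0 t 6.02
case x 0.0798 y -0.0002 z 0.1465 (TCP) yaw -0.001 F x 3.2 y -1.8 z -0.1 w 0.0073 ff 30.0 t 6.18
```

```bash
g(){ python3 st.py; }; python3 -m creep '[0,0,-0.001,0,0,0,0,0,0,0]' >/dev/null; g;python3 -m creep '[0,0,-0.001,0,0,0,0,0,0,0]'>/dev/null; g
```

```text
case x 0.0788 y -0.0002 z 0.1465 (TCP) yaw -0.001 F x 4.6 y -1.5 z 0.0 w 0.0070 ff 30.0 t 6.35
case x 0.0778 y -0.0001 z 0.1464 (TCP) yaw -0.001 F x 3.9 y -1.4 z 1.2 w 0.0071 ff 30.0 t 6.52
```

```bash
python3 -m creep '[0,0,-0.001,0,0,0,0,0,0,0]' >/dev/null; python3 st.py;python3 -m creep '[0,0,-0.0005,0,0,0,0,0,0,0]'>/dev/null; python3 st.py
```

```text
case x 0.0768 y -0.0002 z 0.1464 (TCP) yaw -0.001 F x 4.1 y -0.8 z -0.5 w 0.0068 ff 30.0 t 6.68
case x 0.0763 y -0.0001 z 0.1464 (TCP) yaw -0.001 F x 3.3 y -0.9 z 1.0 w 0.0068 ff 30.0 t 6.85
```

```bash
python3 -m creep '[0,0,-0.001,0,0,0,0,0,0,0]' >/dev/null; python3 st.py;python3 -m creep '[0,0,-0.001,0,0,0,0,0,0,0]'>/dev/null; python3 st.py
```

```text
case x 0.0759 y -0.0002 z 0.1465 (TCP) yaw -0.000 F x 5.4 y -0.2 z 0.6 w 0.0069 ff 30.0 t 7.02
case x 0.0759 y -0.0001 z 0.1465 (TCP) yaw 0.000 F x 7.6 y -1.5 z 0.2 w 0.0070 ff 30.0 t 7.18
```

```bash
python3 -m creep '[0,0,-0.001,0,0,0,0,0,0,0]' >/dev/null; python3 st.py;python3 -m creep '[0,0,-0.0005,0,0,0,0,0,0,0]'>/dev/null; python3 st.py
```

```text
case x 0.0759 y -0.0001 z 0.1465 (TCP) yaw 0.001 F x 9.7 y -1.5 z 0.6 w 0.0074 ff 30.0 t 7.35
case x 0.0758 y -0.0001 z 0.1465 (TCP) yaw 0.001 F x 10.5 y -1.6 z 0.7 w 0.0069 ff 30.0 t 7.52
```

Contact is at x ≈ 75.9 mm, and the force rises while the bar stands still. I'm easing the pull to about 9 N and holding it.

```bash
python3 -m creep '[0,0,0.0007,0,0,0,0,0,0,0,0,0,0,0,0]' >/dev/null; python3 st.py;python3 -m creep '[0,0,0,0,0,0,0,0,0,0,0,0,0,0,0,0,0,0,0,0]'>/dev/null; python3 st.py
```

```text
case x 0.0758 y -0.0001 z 0.1465 (TCP) yaw 0.001 F x 8.3 y -0.9 z 0.7 w 0.0067 ff 30.0 t 7.77
case x 0.0758 y -0.0001 z 0.1465 (TCP) yaw 0.001 F x 8.7 y -1.5 z 0.8 w 0.0069 ff 30.0 t 8.10
```

```bash
python3 -m creep '[0.03,0,0.001,0,0,0.03,0,0,0,0,0.03,0,0,0,0,0.03,0,0,0,0,0.03,0,0,0,0]' >/dev/null; python3 st.py;python3 -m creep '[0.03,0,0,-0.01,0,0.03,0,0,-0.02,0,0.03,0,0,-0.03,0,0.03,0,0,-0.03,0,0.03,0,0,-0.03,0,0.03,0,0,0,0]'>/dev/null; python3 st.py
python3 - <<'E'
from bench import *
from h import *
a=snapshot("side");b=snapshot("wrist")
np.savez("side3.npz",**a);np.savez("w3.npz",**b)
m=np.hstack([cv2.resize(a["color"][130:230,190:290],(400,400),interpolation=3),cv2.resize(b["color"][110:310,110:310],(400,400),interpolation=3)])
cv2.imwrite("pics/m3.png",np.clip(m*1.7,0,255).astype(np.uint8))
E
```

```text
case x 0.0739 y -0.0000 z 0.1465 (TCP) yaw -0.001 F x -0.7 y 0.4 z 0.2 w 0.0297 ff 0.0 t 8.52
case x 0.0739 y -0.0026 z 0.2751 (TCP) yaw -0.001 F x 0.8 y -0.0 z 0.6 w 0.0299 ff 0.0 t 9.02
```

View pics/m3.png

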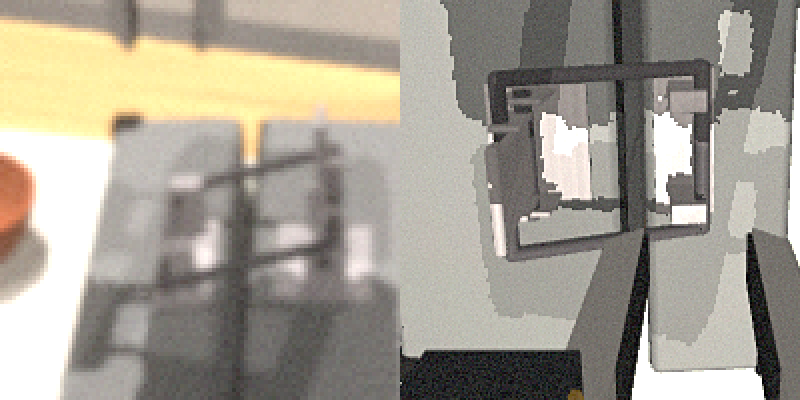

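The bar sits seated beyond both horns, from crop (708,65) to (708,232). The lever is upright at the left (side view tip ≈ (320,105)). Next I close the fingers and push the lever.

```bash
python3 -m creep '[0,0,-0.025,0,0,0,0,-0.024,0,0,0,0,0,0.02,0,0,0,0,0.02,0,0,0,0,0.017,0,0,0,0,0,0,0,0,0,0,0]' >/dev/null; python3 st.py;python3 -m creep '[0,0,-0.004,0,0,0,0,-0.004,0,0,0,0,0,0,0]'>/dev/null; python3 st.py
```

```text
case x 0.0259 y 0.0012 z 0.2071 (TCP) yaw -0.001 F x 0.7 y 0.2 z 0.4 w 0.0007 ff 0.0 t 9.70
case x 0.0167 y -0.0007 z 0.2108 (TCP) yaw -0.001 F x -0.9 y 0.2 z 0.3 w 0.0005 ff 0.0 t 9.95
```

```bash
python3 -m creep '[0,0,0,-0.006,0,0,0,0,0,0,0,0,0,0,0]' >/dev/null; python3 st.py;python3 -m creep '[0,0,-0.003,0,0,0,0,-0.003,0,0,0,0,0,0,0]'>/dev/null; python3 st.py
```

```text
case x 0.0176 y -0.0006 z 0.2167 (TCP) yaw -0.001 F x -0.5 y -0.6 z 0.6 w 0.0008 ff 0.0 t 10.20
case x 0.0124 y -0.0002 z 0.2159 (TCP) yaw -0.000 F x 3.2 y 0.2 z 2.9 w 0.0007 ff 1.8 t 10.45
```

```bash
python3 -m creep '[0,0,-0.0025,0.0001,0,0,0,-0.0025,0.0002,0,0,0,-0.0025,0.0003,0,0,0,0,0,0]' >/dev/null; python3 st.py;python3 -m creep '[0,0,-0.0025,0.0004,0,0,0,-0.0025,0.0005,0,0,0,0,0,0]'>/dev/null; python3 st.py
```

```text
case x 0.0087 y -0.0003 z 0.2161 (TCP) yaw 0.003 F x 13.1 y 1.4 z 6.8 w 0.0005 ff 6.2 t 10.78
case x 0.0038 y -0.0003 z 0.2161 (TCP) yaw 0.003 F x 12.2 y 2.0 z 8.7 w 0.0007 ff 6.4 t 11.03
```

```bash
python3 -m creep '[0,0,-0.002,0.0004,0,0,0,-0.002,0.0005,0,0,0,0,0,0]' >/dev/null; python3 st.py;python3 -m creep '[0,0,-0.002,0.0006,0,0,0,-0.002,0.0007,0,0,0,0,0,0]'>/dev/null; python3 st.py
```

```text
case x -0.0004 y -0.0004 z 0.2156 (TCP) yaw 0.003 F x 12.0 y 2.6 z 9.4 w 0.0005 ff 6.8 t 11.28
case x -0.0050 y -0.0004 z 0.2148 (TCP) yaw 0.003 F x 12.0 y 3.0 z 10.6 w 0.0003 ff 6.7 t 11.53
```

```bash
python3 -m creep '[0,0,-0.0022,0.0008,0,0,0,-0.0022,0.0008,0,0,0,-0.0022,0.0009,0,0,0,0,0,0]' >/dev/null; python3 st.py;python3 -m creep '[0,0,-0.0022,0.001,0,0,0,-0.0022,0.0011,0,0,0,-0.0022,0.0012,0,0,0,0,0,0]'>/dev/null; python3 st.py
```

```text
case x -0.0127 y -0.0004 z 0.2128 (TCP) yaw 0.002 F x 8.4 y 2.7 z 11.9 w 0.0005 ff 6.3 t 11.87
case x -0.0205 y -0.0005 z 0.2095 (TCP) yaw 0.001 F x 6.4 y 1.8 z 12.0 w 0.0003 ff 5.6 t 12.20
```

```bash
python3 -m creep '[0,0,-0.002,0.0014,0,0,0,-0.002,0.0015,0,0,0,-0.002,0.0016,0,0,0,0,0,0]' >/dev/null; python3 st.py;python3 -m creep '[0,0,-0.002,0.0018,0,0,0,-0.002,0.002,0,0,0,0,0,0]'>/dev/null; python3 st.py
```

```text
case x -0.0280 y -0.0005 z 0.2050 (TCP) yaw -0.000 F x 3.8 y 3.1 z 11.5 w 0.0005 ff 4.7 t 12.53
case x -0.0330 y -0.0005 z 0.2010 (TCP) yaw -0.001 F x 2.1 y 2.3 z 10.7 w 0.0004 ff 3.9 t 12.78
```

```bash
python3 -m creep '[0,0,-0.0015,0.002,0,0,0,-0.0014,0.002,0,0,0,-0.0013,0.0022,0,0,0,0,0,0]' >/dev/null; python3 st.py;python3 -m creep '[0,0,-0.0012,0.0025,0,0,0,-0.001,0.0025,0,0,0,-0.001,0.0025,0,0,0,0,0,0]'>/dev/null; python3 st.py
```

```text
case x -0.0381 y -0.0008 z 0.1948 (TCP) yaw -0.002 F x -0.9 y 2.1 z 9.7 w 0.0002 ff 3.7 t 13.12
case x -0.0410 y -0.0007 z 0.1851 (TCP) yaw -0.002 F x -0.9 y -0.7 z 3.0 w 0.0004 ff 1.3 t 13.45
```

```bash
python3 -m creep '[0,0,-0.0008,0.0025,0,0,0,-0.0006,0.0025,0,0,0,-0.0005,0.0025,0,0,0,0,0,0]' >/dev/null; python3 st.py;python3 -m creep '[0,0,-0.0003,0.0025,0,0,0,0,0.0025,0,0,0,0,0,0]'>/dev/null; python3 st.py
```

```text
case x -0.0410 y 0.0008 z 0.1745 (TCP) yaw -0.001 F x -0.0 y 0.7 z -0.2 w 0.0002 ff 0.0 t 13.78
case x -0.0414 y 0.0003 z 0.1704 (TCP) yaw -0.000 F x 0.3 y 0.9 z 0.3 w 0.0006 ff 0.0 t 14.03
```

```bash
python3 -m creep '[0,0,0,0.001,0,0,0,0,0.001,0,0,0,0,0,0]' >/dev/null; python3 st.py;python3 -m creep '[0,0,0,0.001,0,0,0,0,0.001,0,0,0,0,0,0]'>/dev/null; python3 st.py
```

```text
case x -0.0416 y -0.0001 z 0.1693 (TCP) yaw -0.001 F x 0.8 y 0.2 z -0.3 w 0.0004 ff 0.0 t 14.28
case x -0.0417 y -0.0003 z 0.1688 (TCP) yaw -0.001 F x 1.5 y 0.9 z 5.3 w 0.0002 ff 2.3 t 14.53
```

```bash
python3 -m creep '[0,0,0,-0.01,0,0,0,0,-0.03,0,0,0,0,-0.03,0,0,0,0,-0.03,0,0,0,0,-0.03,0,0,0,-0.03,0,0,0,0,-0.03,0,0,0,0,-0.03,0,0,0,0,-0.03,0,0,0,0,0,0,0,0,0,0,0,0,0,0,0,0,0]' >/dev/null; python3 st.py
python3 - <<'E'
from bench import *
from h import *
a=snapshot("side");b=snapshot("wrist")
m=np.hstack([cv2.resize(a["color"][120:300,140:390],(400,288),interpolation=3),cv2.resize(b["color"],(400,300),interpolation=3)[:288]])
z=np.hstack([cv2.resize(a["color"][155:225,200:300],(400,280),interpolation=3),cv2.resize(b["color"][110:290,230:487],(400,280),interpolation=3)])
cv2.imwrite("pics/m4.png",np.clip(np.vstack([m,z])*1.6,0,255).astype(np.uint8))
E
```

```text
case x -0.1612 y -0.0001 z 0.2975 (TCP) yaw -0.001 F x 0.2 y -0.4 z 1.2 w 0.0003 ff 0.0 t 15.53
```

View pics/m4.png

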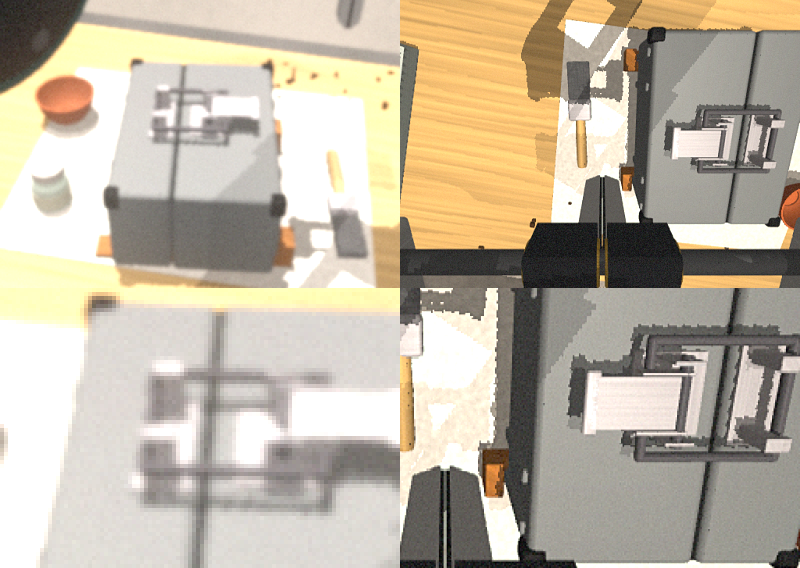

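The lever lies flat (lower-right crop around (640,400)), the loop is taut behind both horns, and the lid gap is closed. The brush, bowl and jar are untouched and the arm is clear.

```bash
python3 -c "
from bench import *
print(close_job())"
```

```text
the job is handed in; nothing more can be done
None
```

The latch is fastened: the loop was seated on the horns with a light pull (highest reading 10.5 N), the lever was pushed over to flat with at most about 16 N, the lid gap closed, the brush, bowl and jar look undisturbed in the last pictures, and the job was handed in at about 15.6 s.

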